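# Close up the study desk

## Robot

A 6-joint arm with a two-finger parallel gripper is mounted at the origin on the work surface. World frame = base frame: x ahead of the robot, y to its left, z up, the work surface at z = 0. Lengths are in mm, angles in rad, forces in N, time in s.
With the tool pointing down it reaches from about 300 to 775 mm from the base axis. Payload 14.6 kg.
Tool frame: the origin (TCP) lies on the front face of the gripper's body, between the roots of the fingers; the fingertips stand 97 mm ahead of it and the grasp point (between the pads) lies 78 mm ahead of it; z points along the fingers, y is the direction in which the jaws open and shut (so a half turn about z gives the same grasp; the last joint's range is limited). The gripper opens to 94 mm and grips with 3 to 60 N. Pads are 16 mm wide; open, the fingers measure 119 mm over their backs; the gripper's body (75 mm by 177 mm) begins 78 mm behind the grasp point.
Start: joints at [-1.228, 0.3, 1.521, -0, 1.321, -0.067], TCP at [219.127, -504.454, 302.646] pointing down, gripper open.
Joint ranges: [-3.03, 3.03], [-0.79, 2.21], [0.23, 2.52], [-1.04, 4.18], [0, 3.07], [-2.55, 2.55]. Speed limits (rad/s): [2.22, 2.22, 2.57, 3.14, 3.14, 3.14].

## Interface

Orientations are given as [roll, pitch, yaw] about the fixed x, y, z axes, in that order (R = Rz(yaw) Ry(pitch) Rx(roll)).
In Python, from cell import manip, eyes, finder gives the robot as it stands.
- The arm moves only by the tool drive_tool, never from a script. Its argument "rows" is a list of rows, each an object with "offset": the shift along the tool's x, y, z in mm, a list of three; "spin": the turn about the tool's z in degrees; "jaw": the finger opening in mm, from 0 to 94. In form: [{"offset": [dx, dy, dz], "spin": spin, "jaw": jaw}, ...]. A call has 1 to 20 rows; each row shifts and turns the commanded pose from where the row before left it, along the tool's axes as they then stand; what a row does not reach is not made up. A row lasts 1/10 s, in which the tool goes at most 50 mm and 8.59 degrees, less where a joint would pass 70% of its speed; a pose out of reach is approached as far as the arm can. A call is refused whole if a number of a shift passes 50 or a number of a turn 8.59, either way. A call with a gripper value outside its range is refused whole. The fingers move at their own pace and stop on an object; "force" is the grip in N (left out, the last holds). Time passes only in rows, so rows that do not move let the fingers close. It gives the time, the measured TCP pose, the force and the opening at its end, in the units of the state.
- manip.read_state(): the state, without advancing time (a new reading comes with each control period).
- eyes.camera(name): name is "scene" or "top" or "wrist"; returns a dict with "color" (420x560x3 uint8, blue, green, red), "depth" (420x560 float32, mm along the optical axis (not along the pixel's ray), 0 where there is no reading), "vfov" (degrees; the focal length in pixels is half the picture's height over the tangent of half this angle, whatever the lens; pixels are square), "cx", "cy" (the principal point, pixels), "rvec" (rotation vector, rad) and "tvec" (3), from world to camera coordinates, as OpenCV has them. Camera axes: x right, y down, z forward; pixel columns grow to the right and rows downward; lengths in mm; the calibration is good to about 2 mm. A picture is of the moment at which its call begins.
- manip.sign_off(): hands the job in, once; it reports no verdict.
Trained networks look in the newest picture that a camera, given by its name, has taken for a name from the list of things; names that differ only in an ending like _2 or _b are one class to them, and where a whole thing is asked for, a point or a joint stands for the part that bears it (a point fixed in the world has none). Each returns a list of dicts, best first, with "p" (0 to 1); they miss things now and then, are a little off and sometimes report something else, mostly with a low value. They report only what shows in the picture. A call takes as long as a camera call. They do not tell look-alikes from the thing itself.
- finder.find_in(camera, target): "uv" ([column, row] in pixels, amid what is visible of it).
The state is a dict: "clock": time; "joints": joint angles; "qd": joint speeds; "effort": joint torques, N m; "eef_pos": TCP position; "eef_rot": TCP orientation; "wrist_force": force on the tool from outside, world axes, zero at the start; "moment": the same for the moment, N m; "finger_gap": finger opening in mm.
Only numpy, scipy, OpenCV 4.12 (cv2) and the standard library are available. Lean on these libraries where they do the work, as an engineer would, in place of code of your own. Each camera call takes 0.05 s, during which the arm holds its last target. There are 200 camera calls.

## Task

Close up the study desk for the night with your fingertips: push both drawers of the wooden drawer unit fully shut and push the blue pencil box's lid all the way down until it is shut. Nothing is to be picked up: the pencil box stays standing where it is, and the other things on the desk stay where they are.

Things in the scene. Friction and masses are not known exactly. Their poses are not given: they have to be found in the camera images.
- unit: Brown wooden drawer unit, fixed to the desk, 180 mm deep, 280 mm wide, 80 mm high, two drawers side by side. Origin: centre of its underside. x points from its front to its back, y to its left, z up. When shut, the drawer fronts' outer faces lie 100 mm in front of the origin (x = -0.100), their centres at y = +0.069 (left) and -0.069 (right).
- left_front (a point): Centre of the outer face of the left drawer's front (seen from the robot), 40 mm above the desk. The plain pale wooden front is 132 mm wide, 72 mm high (from 4 to 76 mm above the desk) and has a black painted dot 12 mm above its centre; no handle. Axes as the drawer unit: x points into the unit, along the way the drawer closes.
- left_drawer (a joint): How far the left drawer stands out, in m: 0 fully shut (a hard stop), grows as it comes out towards the robot; starts 0.035 to 0.07. About 1.5 N of sliding friction; it stays where it is left.
- right_front (a point): Centre of the outer face of the right drawer's front (seen from the robot), 40 mm above the desk. The plain pale wooden front is 132 mm wide, 72 mm high (from 4 to 76 mm above the desk) and has a black painted dot 12 mm above its centre; no handle. Axes as the drawer unit: x points into the unit, along the way the drawer closes.
- right_drawer (a joint): How far the right drawer stands out, in m: 0 fully shut (a hard stop), grows as it comes out towards the robot; starts 0.035 to 0.07. About 1.5 N of sliding friction; it stays where it is left.
- pencil_box: Blue metal pencil box, loose but heavy (about 0.8 kg with lid), 110 mm along its x, 200 mm along its y, 45 mm high, open on top. Origin: centre of its underside; z up. The lid's hinge runs along y at the rim on its +x side, and the lid swings down towards -x.
- lid_hinge (a point): Middle of the lid's hinge line, 45 mm above the desk. This frame turns with the lid.
- lid_edge (a point): Middle of the lid's free edge, on its outer face (the face that is on top when shut, with a yellow stripe along this edge). The lid is a flat blue plate, 110 mm from hinge to free edge, 200 mm along the hinge, 5 mm thick; the hinge line lies at its inner face.
- lid (a joint): Lid angle in rad: 0 shut flat on the box, 1.57 upright; starts 1.0 to 1.6. A stiff hinge (about 0.08 N m): it stays where it is left, and must be pushed all the way down.
- glue_stick: upright white glue stick with a red cap, 29 mm diameter, 90 mm high, standing loose on top of the drawer unit towards its back. Origin: centre of its underside.
- mug: white mug, 80 mm wide, 90 mm high, loose, on the left of the desk. Origin: centre of its underside.
- thermos: steel flask with a black cap, 64 mm diameter, 190 mm high, loose, on the left of the desk. Origin: centre of its underside.
- mouse: black computer mouse, 100 x 60 x 33 mm, loose, on the right of the desk. Origin: centre of its underside.
- calculator: grey pocket calculator, 145 x 75 x 13 mm, loose, on the right of the desk. Origin: centre of its underside.
Mind the look-alikes: they are no part of the job. Several things have the shape of the pencil_box; the one meant has the colours described above.

How it is judged (in metres and radians):
At the end, for the whole second after the job is handed in: Both drawers within 4 mm of fully shut, the lid within 0.05 rad of shut, the pencil box upright, at rest and within 30 mm of where it stood, every other loose thing within 30 mm of where it was (value of joint each of left_drawer, right_drawer below 0.004 m and value of joint lid below 0.05 rad and linear speed of pencil_box below 0.01 m/s and distance of each of pencil_box, glue_stick, mug, thermos, mouse, calculator from where it was at the start of the episode below 0.03 m and angle between pencil_box's own z axis and vertical below 0.05 rad); the robot touches nothing.
It fails at once if the pencil box is lifted or tipped up (height (world z) of pencil_box above 0.015 m or angle between pencil_box's own z axis and vertical above 0.2 rad).
It fails at once if the pencil box is shoved more than 30 mm away (distance of pencil_box from where it was at the start of the episode above 0.03 m).
It fails at once if another thing on the desk is picked up or shifted more than 30 mm (distance of any of glue_stick, mug, thermos, mouse, calculator from where it was at the start of the episode above 0.03 m).
It fails at once if another standing thing is tipped over (angle between any of glue_stick, mug, thermos's own z axis and vertical above 0.5 rad).
It also fails if it takes over 61 s, if anything falls off the work surface, if the arm or the gripper's body presses on something with over 40 N, if the wrist force passes 120 N, or if a joint passes its speed limit or range.

## Working session

There is one attempt and no reset: what is moved stays moved. The work goes in short steps, Python scripts to look and compute and a tool call to move; the robot and the scene stay as the last step left them, time stands still between calls to the robot, and variables do not carry over. Pictures are saved under pics/ and viewed, about 8 in all and at most 12, crops included, and the job is handed in when it is done.

Besides the shell and the picture viewer there is one more tool, called after ">>>" as name(argument=value, ...), one argument or row to a line, values as JSON. drive_tool: Moves the arm, as the interface text tells. Its arguments: {"type":"object","properties":{"rows":{"type":"array","items":{"type":"object","properties":{"offset":{"type":"array","items":{"type":"number"}},"spin":{"type":"number"},"jaw":{"type":"number"}}}},"force":{"type":"number"}},"required":["rows"]}

```bash
mkdir -p pics; cat > h.py <<'E'
import numpy as np, cv2
from cell import manip, eyes, finder
def cam(n):
    c=eyes.camera(n); R=cv2.Rodrigues(np.array(c['rvec'],float))[0]; t=np.array(c['tvec'],float).ravel()
    d=c['depth']; h,w=d.shape; f=h/2/np.tan(np.radians(c['vfov'])/2)
    u,v=np.meshgrid(np.arange(w),np.arange(h))
    P=np.stack([(u-c['cx'])/f*d,(v-c['cy'])/f*d,d],-1)
    c['P']=(P-t)@R; c['P'][d==0]=np.nan
    return c
E
python3 - <<'E'
from h import *
for n in ('scene','top'):
    c=cam(n); cv2.imwrite(f'pics/{n}0.png',c['color']); np.save(f'{n}0.npy',c['P'])
    for t in ['left_front','right_front','pencil_box','lid_edge','lid_hinge','glue_stick','mug','thermos','mouse','calculator','unit']:
        for r in finder.find_in(n,t)[:3]:
            u,v=np.round(r['uv']).astype(int); print(n,t,round(r['p'],2),(u,v),c['P'][v,u].round())
print(manip.read_state())
E
```

```text
scene left_front 0.6 (np.int64(366), np.int64(233)) [470. 243.  57.]
scene right_front 0.95 (np.int64(325), np.int64(217)) [471. 119.  58.]
scene right_front 0.62 (np.int64(454), np.int64(241)) [428. 458. 105.]
scene pencil_box 0.85 (np.int64(247), np.int64(179)) [ 432. -170.   49.]
scene pencil_box 0.68 (np.int64(214), np.int64(227)) [ 632. -158.   16.]
scene lid_edge 0.91 (np.int64(246), np.int64(174)) [ 413. -186.   50.]
scene lid_edge 0.7 (np.int64(223), np.int64(205)) [ 604. -138.   91.]
scene lid_edge 0.65 (np.int64(144), np.int64(185)) [ 605. -445.   32.]
scene lid_hinge 0.79 (np.int64(225), np.int64(203)) [ 612. -123.  113.]
scene lid_hinge 0.76 (np.int64(245), np.int64(174)) [ 417. -187.   51.]
scene glue_stick 0.81 (np.int64(323), np.int64(256)) [672. 198. 143.]
scene mug 0.89 (np.int64(439), np.int64(306)) [563. 482.   5.]
scene thermos 0.7 (np.int64(180), np.int64(156)) [ 409. -465.   12.]
scene calculator 0.84 (np.int64(183), np.int64(154)) [ 394. -463.   12.]
scene unit 0.72 (np.int64(328), np.int64(259)) [626. 196.  82.]
scene unit 0.25 (np.int64(453), np.int64(240)) [
[... 1223 characters left out ...]
583. 180.  82.]
{'clock': 1.2, 'joints': array([-1.22761613e+00,  2.99929434e-01,  1.52098439e+00,  9.81007499e-06,
        1.32071931e+00, -6.66016535e-02]), 'qd': array([-5.19300336e-04, -1.42178218e-03, -9.92484997e-04,  1.49360146e-03,
        5.64905253e-05, -8.80221922e-04]), 'effort': array([-6.20624978e-04, -5.31667006e+01, -3.52919340e+01,  7.08402763e-02,
        2.12366186e-02, -5.64039601e-05]), 'eef_pos': array([ 219.12143394, -504.46054064,  302.63603888]), 'eef_rot': array([-3.14155290e+00, -1.21776063e-05,  4.09779421e-01]), 'wrist_force': array([-0.42720443, -0.47771571, -0.54877882]), 'moment': array([-0.01243242, -0.02912552,  0.02178575]), 'finger_gap': 93.85114236769044}
```

View pics.

```bash
python3 - <<'E'
import cv2,numpy as np
a=cv2.imread('pics/top0.png')[120:320,80:460]
cv2.imwrite('pics/topc.png',cv2.resize(a,None,fx=2.1,fy=2.1,interpolation=cv2.INTER_CUBIC))
E
```

```text
(no output)
```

View pics/scene0.png

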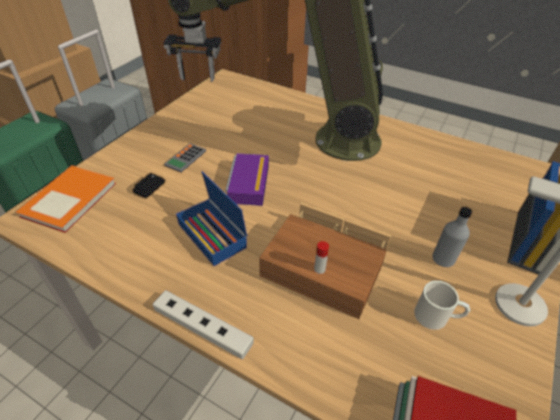

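View pics/topc.png

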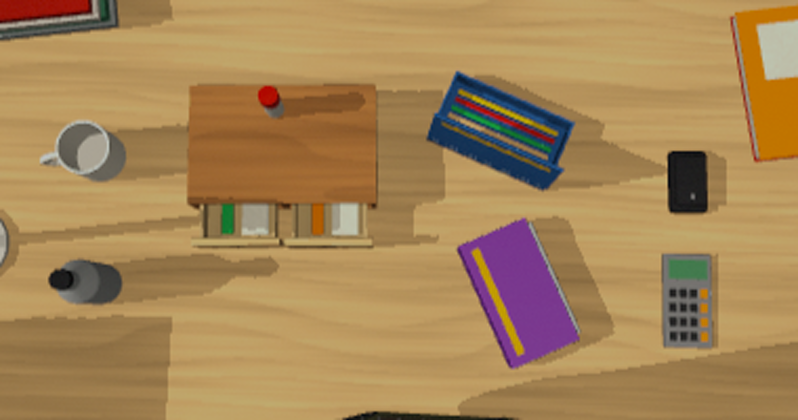

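```bash
python3 - <<'E'
import cv2,numpy as np
for n in ('top','scene'):
    P=np.load(n+'0.npy'); I=cv2.imread(f'pics/{n}0.png'); H=cv2.cvtColor(I,cv2.COLOR_BGR2HSV)
    X,Y,Z=P[...,0],P[...,1],P[...,2]
    reg=(X>500)&(X<760)&(Y>-300)&(Y<-40)
    m=reg&(H[...,0]>100)&(H[...,0]<125)&(H[...,1]>100)&(Z>20)
    q=P[m]; print(n,'blue',len(q),q.min(0).round(),q.max(0).round())
    r=q[(q[:,2]>35)&(q[:,2]<52)][:,:2].astype(np.float32); print(' rim rect',cv2.minAreaRect(r), cv2.boxPoints(cv2.minAreaRect(r)).round())
    L=q[q[:,2]>60]; c=L.mean(0); s=np.linalg.svd(L-c)
    print(' lid c',c.round(),'n',s[2][2].round(3),'sv',(s[1]/len(L)**.5).round(1),'zmax',np.percentile(L[:,2],[90,98,100]).round())
    T=L[L[:,2]>np.percentile(L[:,2],85)]; print(' top edge',T.mean(0).round(),'y range',T[T[:,1].argmin()].round(),T[T[:,1].argmax()].round())
    u=(Z>65)&(Z<90)&(X>380)&(X<760)&(Y>20)&(Y<360); q=P[u]
    print(' unit rect',cv2.boxPoints(cv2.minAreaRect(q[q[:,0]>530][:,:2].astype(np.float32))).round())
    f=q[q[:,0]<520]; 
    for lo,hi in((40,90),(90,140),(145,180),(180,220),(220,270),(270,310)):
        g=f[(f[:,1]>lo)&(f[:,1]<hi)]
        if len(g): print('  front y',lo,hi,len(g),np.percentile(g[:,0],[2,50,98]).round(),np.median(g[:,2]).round())
    s=P[(X>560)&(X<730)&(Y>120)&(Y<230)&(Z>95)]; print(' glue',s.mean(0).round(),s.min(0).round(),s.max(0).round())
E
```

```text
top blue 901 [ 562. -262.   20.] [738. -41. 161.]
 rim rect ((650.1007080078125, -152.47317504882812), (198.78939819335938, 115.36314392089844), 67.79627227783203) [[ 559. -223.]
 [ 666. -266.]
 [ 741.  -82.]
 [ 634.  -39.]]
 lid c [ 603. -133.  110.] n [ 0.918 -0.377 -0.126] sv [58.7 31.2  1.2] zmax [156. 159. 161.]
 top edge [ 609. -136.  157.] y range [ 571. -225.  157.] [644. -46. 158.]
 unit rect [[523. 316.]
 [531.  38.]
 [703.  42.]
 [696. 321.]]
  front y 40 90 48 [464. 468. 472.] 78.0
  front y 90 140 51 [461. 466. 470.] 77.0
  front y 145 180 32 [460. 465. 469.] 76.0
  front y 180 220 40 [460. 464. 479.] 76.0
  front y 220 270 65 [459. 465. 519.] 77.0
  front y 270 310 58 [458. 464. 520.] 78.0
 glue [659. 189. 155.] [647. 176.  96.] [676. 204. 179.]
scene blue 1385 [ 567. -263.   20.] [740. -41. 158.]
 rim rect ((654.014404296875, -154.07916259765625), (201.2952423095703, 108.6800308227539), 67.51968383789062) [[ 565. -226.]
 [ 666. -268.]
 [ 743.  -82.]
 [ 642.  -40.]]
 lid c [ 612. -124.  110.] n [ 0.92  -0.379 -0.103] sv [52.1 27.8  0.7] zmax [148. 154. 158.]
 top edge [ 618. -119.  150.] y range [ 577. -216.  144.] [649. -48. 153.]
 unit rect [[521. 314.]
 [531.  34.]
 [709.  40.]
 [699. 320.]]
  front y 40 90 80 [465. 472. 476.] 74.0
  front y 90 140 81 [461. 470. 474.] 74.0
  front y 145 180 53 [460. 468. 472.] 74.0
  front y 180 220 76 [460. 469. 496.] 74.0
  front y 220 270 104 [458. 467. 520.] 74.0
  front y 270 310 78 [457. 465. 519.] 75.0
 glue [671. 192. 143.] [649. 176.  95.] [680. 204. 173.]
```

>>> drive_tool(
  rows=[
    {"spin": 7.6, "jaw": 0},
    {"spin": 7.6, "jaw": 0},
    {"spin": 7.6, "jaw": 0},
    {"spin": 7.6, "jaw": 0},
    {"spin": 7.6, "jaw": 0},
    {"spin": 7.6, "jaw": 0},
    {"spin": 0, "jaw": 0},
    {"jaw": 0},
  ],
  force=10,
)

```text
validation failed for argument at $.ro...
```

>>> drive_tool(
  rows=[
    {"offset": [0, 0, 0], "spin": 7.6, "jaw": 0},
    {"offset": [0, 0, 0], "spin": 7.6, "jaw": 0},
    {"offset": [0, 0, 0], "spin": 7.6, "jaw": 0},
    {"offset": [0, 0, 0], "spin": 7.6, "jaw": 0},
    {"offset": [0, 0, 0], "spin": 7.6, "jaw": 0},
    {"offset": [0, 0, 0], "spin": 7.6, "jaw": 0},
    {"offset": [0, 0, 0], "spin": 0, "jaw": 0},
    {"offset": [0, 0, 0], "spin": 0, "jaw": 0},
  ],
  force=10,
)

```text
clock: 2.0
eef_pos: [219.1, -504.4, 302.6]
eef_rot: [-3.142, 0.0, -0.382]
wrist_force: [-0.3, 0.0, -1.0]
finger_gap: 33.5
```

>>> drive_tool(
  rows=[
    {"offset": [16, -44, 0], "spin": 0, "jaw": 0},
    {"offset": [16, -44, 0], "spin": 0, "jaw": 0},
    {"offset": [16, -44, 0], "spin": 0, "jaw": 0},
    {"offset": [16, -44, 0], "spin": 0, "jaw": 0},
    {"offset": [16, -44, 0], "spin": 0, "jaw": 0},
    {"offset": [16, -44, 0], "spin": 0, "jaw": 0},
    {"offset": [16, -44, 0], "spin": 0, "jaw": 0},
    {"offset": [16, -44, 0], "spin": 0, "jaw": 0},
    {"offset": [16, -44, 0], "spin": 0, "jaw": 0},
    {"offset": [16, -44, 0], "spin": 0, "jaw": 0},
    {"offset": [16, -44, 0], "spin": 0, "jaw": 0},
    {"offset": [0, 0, 0], "spin": 0, "jaw": 0},
    {"offset": [0, 0, 0], "spin": 0, "jaw": 0},
  ],
)

```text
clock: 3.3
eef_pos: [564.6, -121.8, 302.2]
eef_rot: [3.141, 0.001, -0.382]
wrist_force: [0.2, -0.6, -0.6]
finger_gap: 0.7
```

>>> drive_tool(
  rows=[
    {"offset": [0, 0, 36], "spin": 0, "jaw": 0},
    {"offset": [0, 0, 36], "spin": 0, "jaw": 0},
    {"offset": [18, 0, 0], "spin": 0, "jaw": 0},
    {"offset": [18, 0, 0], "spin": 0, "jaw": 0},
    {"offset": [11, 0, 1], "spin": 0, "jaw": 0},
    {"offset": [11, 0, 1], "spin": 0, "jaw": 0},
    {"offset": [8, 0, 4], "spin": 0, "jaw": 0},
    {"offset": [8, 0, 4], "spin": 0, "jaw": 0},
    {"offset": [8, 0, 5], "spin": 0, "jaw": 0},
    {"offset": [7, 0, 5], "spin": 0, "jaw": 0},
    {"offset": [6, 0, 6], "spin": 0, "jaw": 0},
    {"offset": [6, 0, 7], "spin": 0, "jaw": 0},
    {"offset": [5, 0, 7], "spin": 0, "jaw": 0},
    {"offset": [5, 0, 8], "spin": 0, "jaw": 0},
    {"offset": [3, 0, 8], "spin": 0, "jaw": 0},
    {"offset": [3, 0, 9], "spin": 0, "jaw": 0},
    {"offset": [0, 0, 0], "spin": 0, "jaw": 0},
  ],
)

```text
clock: 5.0
eef_pos: [672.6, -166.4, 163.8]
eef_rot: [3.141, 0.002, -0.386]
wrist_force: [1.0, 0.1, -0.7]
finger_gap: 0.7
```

```bash
python3 - <<'E'
from h import *
a=cam('scene'); b=cam('top')
cv2.imwrite('pics/l1.png',np.hstack([cv2.resize(a['color'][130:290,140:300],(480,480)),cv2.resize(b['color'][140:240,270:370],(320,480))[:, :320]]))
E
```

```text
(no output)
```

View pics/l1.png

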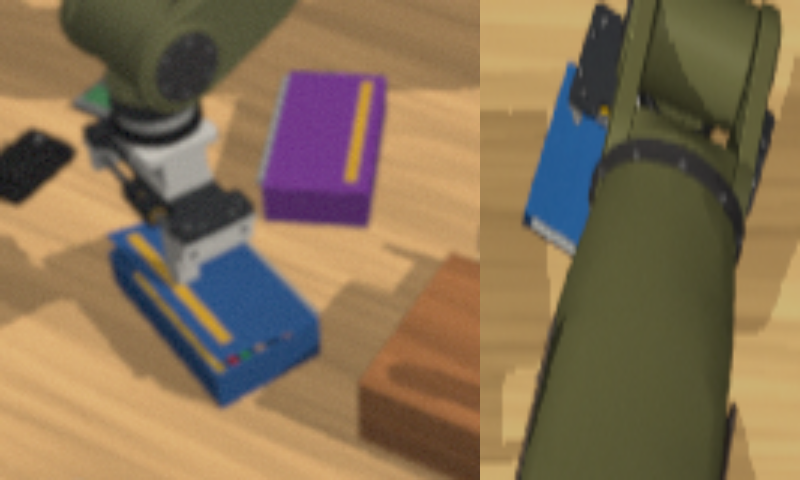

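The left half (scene view) shows the fingertips near the yellow stripe and the lid nearly down, with a small gap left. Next I press straight down.

>>> drive_tool(
  rows=[
    {"offset": [1, 0, 6], "spin": 0, "jaw": 0},
    {"offset": [0, 0, 5], "spin": 0, "jaw": 0},
    {"offset": [0, 0, 3], "spin": 0, "jaw": 0},
    {"offset": [0, 0, 2], "spin": 0, "jaw": 0},
    {"offset": [0, 0, 0], "spin": 0, "jaw": 0},
  ],
)

```text
clock: 5.6
eef_pos: [673.6, -166.8, 149.3]
eef_rot: [3.142, 0.001, -0.386]
wrist_force: [-0.2, 0.5, 0.0]
finger_gap: 0.1
```

>>> drive_tool(
  rows=[
    {"offset": [0, 0, 2], "spin": 0, "jaw": 0},
    {"offset": [0, 0, 1], "spin": 0, "jaw": 0},
    {"offset": [0, 0, 1], "spin": 0, "jaw": 0},
    {"offset": [0, 0, 0], "spin": 0, "jaw": 0},
  ],
)

```text
clock: 6.0
eef_pos: [673.9, -166.8, 147.8]
eef_rot: [-3.142, -0.001, -0.386]
wrist_force: [-6.9, 1.2, 15.8]
finger_gap: 0.6
```

>>> drive_tool(
  rows=[
    {"offset": [0, 0, 1], "spin": 0, "jaw": 0},
    {"offset": [0, 0, 0], "spin": 0, "jaw": 0},
    {"offset": [0, 0, -20], "spin": 0, "jaw": 0},
    {"offset": [0, 0, -40], "spin": 0, "jaw": 0},
    {"offset": [-20, 0, -40], "spin": 0, "jaw": 94},
    {"offset": [-40, 0, -25], "spin": -8, "jaw": 94},
    {"offset": [-45, 0, 0], "spin": -8, "jaw": 94},
    {"offset": [-45, 0, 0], "spin": -7.8, "jaw": 94},
    {"offset": [-48, 0, 0], "spin": 0, "jaw": 94},
    {"offset": [-48, 0, 0], "spin": 0, "jaw": 94},
    {"offset": [0, 0, 0], "spin": 0, "jaw": 94},
  ],
)

```text
clock: 7.1
eef_pos: [429.7, -130.8, 269.5]
eef_rot: [-3.141, 0.001, 0.028]
wrist_force: [0.4, -0.4, -0.5]
finger_gap: 53.0
```

```bash
python3 - <<'E'
from h import *
a=cam('scene'); b=cam('top')
cv2.imwrite('pics/l2.png',np.hstack([cv2.resize(a['color'][140:300,140:300],(400,400),interpolation=2),cv2.resize(b['color'][140:240,270:370],(400,400),interpolation=2)]))
for n,c in(('scene',a),('top',b)):
    P=c['P'];H=cv2.cvtColor(c['color'],cv2.COLOR_BGR2HSV);X,Y,Z=np.moveaxis(P,2,0)
    m=(X>500)&(X<760)&(Y>-300)&(Y<-40)&(H[...,0]>100)&(H[...,0]<125)&(H[...,1]>100)&(Z>38)
    q=P[m]; A=np.c_[q[:,:2]-[652,-153],np.ones(len(q))]; k=np.linalg.lstsq(A,q[:,2],rcond=None)[0]
    print(n,len(q),'slope along close',k[0]*.925-k[1]*.38,'z0',k[2],cv2.minAreaRect(q[:,:2].astype(np.float32)),np.percentile(q[:,2],[1,50,99]))
E
```

```text
scene 1744 slope along close -0.01684931785768987 z0 50.15742937287143 ((654.7054443359375, -152.62954711914062), (197.13563537597656, 108.208984375), 67.98735809326172) [38.81012636 50.54519767 54.56151411]
top 1763 slope along close 0.0011315048001615039 z0 51.84625806398069 ((651.5697021484375, -153.32040405273438), (199.2235565185547, 110.17497253417969), 67.80589294433594) [44.81221534 51.73713659 58.52836577]
```

View pics/l2.png

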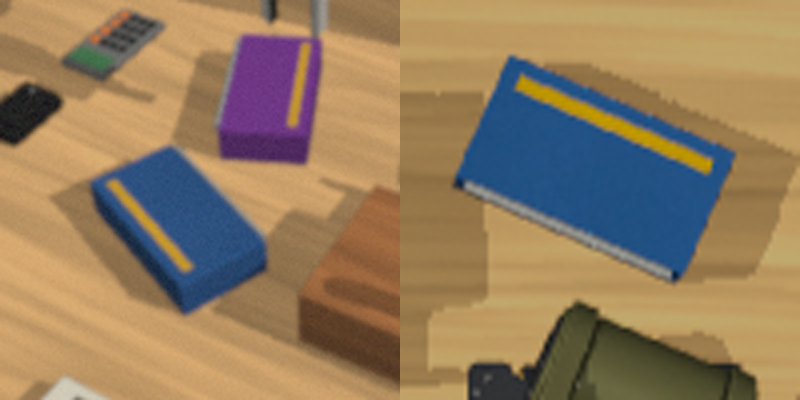

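>>> drive_tool(
  rows=[
    {"offset": [0, -44, 0], "spin": 0, "jaw": 94},
    {"offset": [0, -44, 0], "spin": 0, "jaw": 94},
    {"offset": [0, -44, 0], "spin": 0, "jaw": 94},
    {"offset": [0, -44, 0], "spin": 0, "jaw": 94},
    {"offset": [0, -44, 0], "spin": 0, "jaw": 94},
    {"offset": [0, -44, 0], "spin": 0, "jaw": 94},
    {"offset": [0, -42, 0], "spin": 0, "jaw": 94},
    {"offset": [0, 0, 0], "spin": 0, "jaw": 94},
    {"offset": [0, 0, 44], "spin": 0, "jaw": 94},
    {"offset": [0, 0, 45], "spin": 0, "jaw": 94},
    {"offset": [0, 0, 45], "spin": 0, "jaw": 94},
    {"offset": [0, 0, 0], "spin": 0, "jaw": 94},
  ],
)

```text
clock: 8.4
eef_pos: [423.6, 173.9, 131.2]
eef_rot: [3.139, 0.009, 0.029]
wrist_force: [0.0, -0.5, 0.4]
finger_gap: 94.2
```

>>> drive_tool(
  rows=[
    {"offset": [10, 0, 0], "spin": 0, "jaw": 94},
    {"offset": [10, 0, 0], "spin": 0, "jaw": 94},
    {"offset": [8, 0, 0], "spin": 0, "jaw": 94},
    {"offset": [6, 0, 0], "spin": 0, "jaw": 94},
    {"offset": [6, 0, 0], "spin": 0, "jaw": 94},
    {"offset": [6, 0, 0], "spin": 0, "jaw": 94},
    {"offset": [6, 0, 0], "spin": 0, "jaw": 94},
    {"offset": [6, 0, 0], "spin": 0, "jaw": 94},
    {"offset": [6, 0, 0], "spin": 0, "jaw": 94},
    {"offset": [6, 0, 0], "spin": 0, "jaw": 94},
    {"offset": [4, 0, 0], "spin": 0, "jaw": 94},
    {"offset": [3, 0, 0], "spin": 0, "jaw": 94},
    {"offset": [0, 0, 0], "spin": 0, "jaw": 94},
  ],
)

```text
clock: 9.7
eef_pos: [500.4, 176.9, 135.5]
eef_rot: [3.141, 0.006, 0.031]
wrist_force: [-21.8, -1.8, 14.9]
finger_gap: 93.5
```

```bash
python3 - <<'E'
from h import *
print(manip.read_state()['wrist_force'],manip.read_state()['moment'])
a=cam('scene'); b=cam('top')
cv2.imwrite('pics/d1.png',np.hstack([cv2.resize(a['color'][180:320,240:400],(457,400),interpolation=2),cv2.resize(b['color'][150:250,165:250],(340,400),interpolation=2)]))
P=b['P'];X,Y,Z=np.moveaxis(P,2,0)
for lo in range(30,330,20):
    g=X[(Y>lo)&(Y<lo+20)&(Z>66)&(Z<86)&(X>430)&(X<760)]
    print(lo,len(g),g.min().round() if len(g) else '',end=' | ')
E
```

```text
[-21.84059221  -1.84639091  14.85404883] [0.60071065 3.54695363 1.18108028]
30 206 515.0 | 50 365 515.0 | 70 361 514.0 | 90 316 513.0 | 110 285 550.0 | 130 273 549.0 | 150 207 584.0 | 170 185 586.0 | 190 144 579.0 | 210 217 575.0 | 230 248 568.0 | 250 256 561.0 | 270 264 508.0 | 290 363 507.0 | 310 134 516.0 |
```

View pics/d1.png

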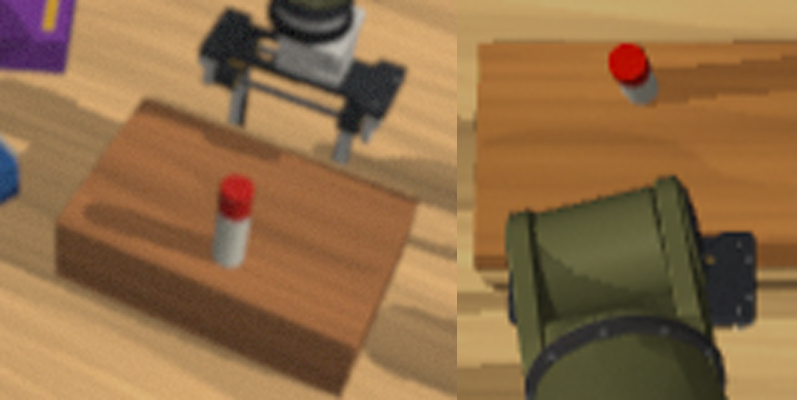

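>>> drive_tool(
  rows=[
    {"offset": [1, 0, 0], "spin": 0, "jaw": 94},
    {"offset": [1, 0, 0], "spin": 0, "jaw": 94},
    {"offset": [1, 0, 0], "spin": 0, "jaw": 94},
    {"offset": [0, 0, 0], "spin": 0, "jaw": 94},
  ],
)

```text
clock: 10.2
eef_pos: [501.2, 177.0, 135.5]
eef_rot: [3.14, 0.012, 0.033]
wrist_force: [-45.6, -4.9, 30.8]
finger_gap: 94.2
```

>>> drive_tool(
  rows=[
    {"offset": [-13, 0, 0], "spin": 0, "jaw": 94},
    {"offset": [-20, 0, 0], "spin": 0, "jaw": 0},
    {"offset": [0, -35, 0], "spin": 0, "jaw": 0},
    {"offset": [0, -34, 0], "spin": 0, "jaw": 0},
    {"offset": [0, 0, 0], "spin": 0, "jaw": 0},
    {"offset": [0, 0, 0], "spin": 0, "jaw": 0},
    {"offset": [0, 0, 0], "spin": 0, "jaw": 0},
    {"offset": [0, 0, 0], "spin": 0, "jaw": 0},
    {"offset": [0, 0, 0], "spin": 0, "jaw": 0},
    {"offset": [0, 0, 0], "spin": 0, "jaw": 0},
  ],
)

```text
clock: 11.2
eef_pos: [469.9, 244.6, 135.7]
eef_rot: [3.142, -0.0, 0.029]
wrist_force: [-0.1, 0.0, -0.6]
finger_gap: 25.3
```

>>> drive_tool(
  rows=[
    {"offset": [10, 0, 0], "spin": 0, "jaw": 0},
    {"offset": [8, 0, 0], "spin": 0, "jaw": 0},
    {"offset": [5, 0, 0], "spin": 0, "jaw": 0},
    {"offset": [3, 0, 0], "spin": 0, "jaw": 0},
    {"offset": [3, 0, 0], "spin": 0, "jaw": 0},
    {"offset": [0, 0, 0], "spin": 0, "jaw": 0},
  ],
)

```text
clock: 11.8
eef_pos: [497.8, 245.8, 135.4]
eef_rot: [3.141, 0.004, 0.03]
wrist_force: [-11.8, -2.3, 8.0]
finger_gap: 0.3
```

>>> drive_tool(
  rows=[
    {"offset": [1, 0, 0], "spin": 0, "jaw": 0},
    {"offset": [1, 0, 0], "spin": 0, "jaw": 0},
    {"offset": [1, 0, 0], "spin": 0, "jaw": 0},
    {"offset": [0, 0, 0], "spin": 0, "jaw": 0},
  ],
)

```text
clock: 12.2
eef_pos: [498.4, 245.9, 135.4]
eef_rot: [3.139, 0.011, 0.03]
wrist_force: [-35.7, -4.4, 24.3]
finger_gap: 0.4
```

>>> drive_tool(
  rows=[
    {"offset": [-13, 0, 0], "spin": 0, "jaw": 0},
    {"offset": [-20, 0, 0], "spin": 0, "jaw": 0},
    {"offset": [0, 46, 0], "spin": 0, "jaw": 0},
    {"offset": [0, 46, 0], "spin": 0, "jaw": 0},
    {"offset": [0, 46, 0], "spin": 0, "jaw": 0},
    {"offset": [0, 0, 0], "spin": 0, "jaw": 0},
    {"offset": [10, 0, 0], "spin": 0, "jaw": 0},
    {"offset": [10, 0, 0], "spin": 0, "jaw": 0},
    {"offset": [5, 0, 0], "spin": 0, "jaw": 0},
    {"offset": [3, 0, 0], "spin": 0, "jaw": 0},
    {"offset": [3, 0, 0], "spin": 0, "jaw": 0},
    {"offset": [0, 0, 0], "spin": 0, "jaw": 0},
  ],
)

```text
clock: 13.4
eef_pos: [503.0, 108.6, 135.3]
eef_rot: [-3.141, 0.004, 0.03]
wrist_force: [-8.2, 2.4, 3.9]
finger_gap: 0.8
```

Left hits its stop hard at 498.4. Next I press the right drawer a little more, then back off and check.

>>> drive_tool(
  rows=[
    {"offset": [1, 0, 0], "spin": 0, "jaw": 0},
    {"offset": [1, 0, 0], "spin": 0, "jaw": 0},
    {"offset": [1, 0, 0], "spin": 0, "jaw": 0},
    {"offset": [0, 0, 0], "spin": 0, "jaw": 0},
  ],
)

```text
clock: 13.8
eef_pos: [503.6, 108.6, 135.2]
eef_rot: [3.141, 0.01, 0.031]
wrist_force: [-33.0, 0.8, 23.8]
finger_gap: 0.4
```

>>> drive_tool(
  rows=[
    {"offset": [-13, 0, 0], "spin": 0, "jaw": 0},
    {"offset": [-30, 0, 0], "spin": 0, "jaw": 0},
    {"offset": [-30, 0, -20], "spin": 0, "jaw": 0},
    {"offset": [-10, 0, -45], "spin": 0, "jaw": 0},
    {"offset": [0, 0, -45], "spin": 0, "jaw": 0},
    {"offset": [0, 40, -20], "spin": 0, "jaw": 0},
    {"offset": [0, 45, 0], "spin": 0, "jaw": 0},
    {"offset": [0, 45, 0], "spin": 0, "jaw": 0},
    {"offset": [0, 0, 0], "spin": 0, "jaw": 0},
    {"offset": [0, 0, 0], "spin": 0, "jaw": 0},
  ],
)

```text
clock: 14.8
eef_pos: [427.7, -24.7, 265.6]
eef_rot: [-3.141, 0.0, 0.028]
wrist_force: [-0.0, -0.1, -0.0]
finger_gap: 0.6
```

```bash
python3 - <<'E'
from h import *
a=cam('scene'); b=cam('top')
cv2.imwrite('pics/end.png',np.hstack([cv2.resize(a['color'],(400,300)),cv2.resize(b['color'][110:310,80:440],(400,300))]))
for n,c in(('scene',a),('top',b)):
    P=c['P'];X,Y,Z=np.moveaxis(P,2,0); P0=np.load(n+'0.npy')
    for lo in range(30,330,20):
        g=X[(Y>lo)&(Y<lo+20)&(Z>66)&(Z<86)&(X>430)&(X<760)]; print(lo,g.min().round() if len(g) else '',g.max().round() if len(g) else '',end=' | ')
    print()
    for nm,(x0,x1,y0,y1,z) in dict(glue=(600,720,140,240,95),mug=(540,680,420,560,20),thermos=(340,460,380,510,20),mouse=(520,640,-500,-390,10),calc=(320,480,-510,-390,8)).items():
        s=[Q[(Q[...,0]>x0)&(Q[...,0]<x1)&(Q[...,1]>y0)&(Q[...,1]<y1)&(Q[...,2]>z)].mean(0).round(1) for Q in(P0,P)]; print(n,nm,*s)
E
```

```text
30 518.0 707.0 | 50 515.0 709.0 | 70 513.0 707.0 | 90 515.0 706.0 | 110 513.0 705.0 | 130 514.0 704.0 | 150 511.0 704.0 | 170 511.0 703.0 | 190 512.0 702.0 | 210 511.0 702.0 | 230 510.0 700.0 | 250 509.0 700.0 | 270 506.0 699.0 | 290 506.0 699.0 | 310 518.0 698.0 | 
scene glue [670.5 192.3 143.4] [670.6 192.3 143.6]
scene mug [596.7 474.8  59.1] [596.9 474.7  59. ]
scene thermos [415.6 452.4 105.4] [415.7 452.4 105. ]
scene mouse [ 591.8 -443.3   27. ] [ 591.8 -443.5   26.8]
scene calc [ 402.3 -448.8   12.7] [ 402.3 -448.6   12.8]
30 516.0 704.0 | 50 515.0 703.0 | 70 514.0 702.0 | 90 514.0 701.0 | 110 513.0 700.0 | 130 512.0 700.0 | 150 512.0 700.0 | 170 511.0 699.0 | 190 510.0 698.0 | 210 510.0 698.0 | 230 509.0 697.0 | 250 508.0 696.0 | 270 508.0 695.0 | 290 507.0 695.0 | 310 519.0 695.0 | 
top glue [658.8 188.7 154.8] [658.9 188.7 154.6]
top mug [593.2 475.5  63.1] [592.9 475.4  63.2]
top thermos [395.7 440.8 123.4] [395.6 440.8 123.1]
top mouse [ 580.2 -445.9   29.5] [ 580.2 -446.    29.3]
top calc [ 398.  -449.3   13.5] [ 398.  -448.8   13.4]
```

View pics/end.png

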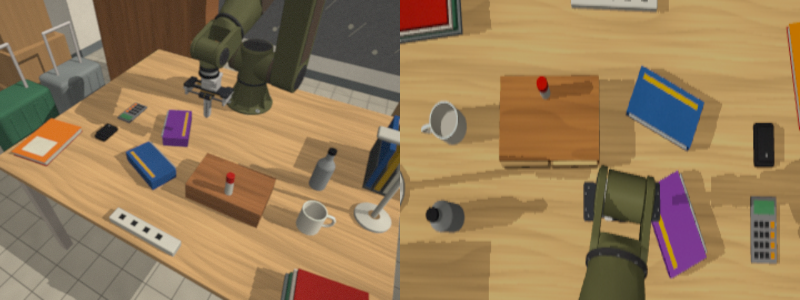

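```bash
python3 -c "
from cell import manip
print(manip.sign_off())"
```

```text
the job is handed in; nothing more can be done
None
```

I closed the pencil box lid and both drawers using only the fingertips, and handed the job in at about 15 s of the 61 s allowed.

- **Lid:** I pushed it over from the hinge side and pressed it down until it stopped at about 16 N. The measured top lies flat at about 50–52 mm. Its slope along the closing direction is 0.001 in the top view and -0.017 in the scene view, both inside the 0.05 rad limit. The two views do disagree a little, but this is within camera noise.
- **Pencil box:** It did not move measurably; the before and after centres agree to about 1–2 mm.
- **Drawers:** I pushed both together with the jaws open, then each one alone against its hard stop, at about 33–36 N. The two fronts now lie in one line. They measure 185–193 mm in front of the unit's back edge, where 190 mm means shut; that measurement is only good to a few millimetres, so the hard stops are the stronger evidence.
- **Other things:** The glue stick, mug, thermos, mouse and calculator each shifted less than 1 mm between the first and last pictures. The arm ended clear of everything, with the wrist force at zero.

None of the final checks failed. The first move call was refused because a row lacked its offset, and nothing had moved.

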